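# Axial check of a dry-block calibrator: draw the logger probe up 40 mm and hold it

### The job

For the second reading of the axial check, open the clear cover of the dry-block calibrator by putting the spatula's blade into the notch under the cover's front rim and lifting (never with the fingers), lean the cover right back against its stop, and lay the spatula down flat on the worktop without dropping it. Then grip the logger probe by its tall grey head and draw it straight up in its snug bore by 40 mm, until the dark groove on its stem is level with the top of the metal block, without forcing it sideways, tilting it or pulling it out. Finish while still holding it there, gripped and at rest; leave the white plug in its bore and the other things on the bench where they are.

Things in the scene. Friction and masses are not known exactly. Their poses are not given: they have to be found in the camera images.
- dry_block: Benchtop dry-block calibrator, fixed: white housing, grey cheeks, 116 x 168 mm, deck 84 mm high, small display in front. Origin: centre of its underside, on the worktop; x to its back, z up. In the deck an aluminium block, top at z = 0.086, with two upright bores (15 mm wide, 74 mm deep) at x = -0.002, y = +0.032 and -0.032. Front face at x = -0.056.
- notch (a point): Middle of the mouth of the blade notch, in the middle of the housing's top front edge (x = -0.056, y = 0, z = 0.0795 of the calibrator, same axes): the blade goes in level along +x. Notch 48 mm wide, 18 mm deep; 9 mm from its floor to the deck, roofed by the shut cover's front rim.
- cover (a joint): Angle of the clear hood in rad: 0 shut, 1.85 leaning on its stop. Hinge line along y at x = 0.050, z = 0.088 of the calibrator, at the back. Hood 140 mm wide, reaching 110 mm forward and 60 mm above the hinge line, walls 3 mm. Lifting at the front rim takes about 1 N. It falls shut from below 0.8 rad and falls back to its stop from above 1.2 rad.
- cover_rim (a point): Lower front edge, at mid-width, of the cover's grey front rim bar (8 mm front to back, 5 mm high, overhanging the housing's front by 4 mm); turns with the cover, 110 mm from the hinge line and, shut, 3 mm below it.
- logger: Logger probe in one of the bores (which varies), 0.5 mm play all round: steel stem 14 mm thick, 73 mm long; shoulder 30 mm wide, 4 mm thick, resting on the block; grey ribbed head 22 mm wide, 4 to 40 mm above the shoulder's underside. Dark groove round the stem 40 mm below the shoulder. Origin: centre of the shoulder's underside; z up. 80 to 170 g. Drops back if let go.
- plug: White plastic blind plug in the other bore: disc head 28 mm wide, 9 mm high, on the block. Origin: centre of the head's underside. Leave alone.
- spatula: Flat-blade laboratory spatula on the worktop, 70 g: black handle 18 mm wide, 14 mm high, steel blade 20 mm wide, 2 mm thick, its middle plane 7 mm above the handle's underside. Origin: on the handle's underside near the balance point; x to the blade, z up. Handle x = -0.065 to +0.029, blade to its round tip at +0.113. Grasp across the handle near the origin.
- spatula_tip (a point): End of the spatula's blade, in its middle plane, 113 mm from and 7 mm above the spatula's origin; axes as the spatula's.
- water_bath: Four-hole steel water bath right of the calibrator and behind the spatula, fixed, always in the same place: its front at world x = 0.573, its left side at y = 0.075, 226 mm high. Origin: near the centre of its underside. Keep the hand clear of it.
- beaker: Small beaker with a rod, 50 mm wide, 92 mm high, left of the calibrator. Origin: centre of its foot. Bystander.
- salt_vial: Glass vial with white cap, 51 mm wide, 97 mm high, left in front. Origin: centre of its foot. Bystander.
- petri: Closed petri dish, 92 mm wide, 15 mm high, right of the spatula. Origin: centre of its underside. Bystander.

How it is judged (in metres and radians):
On the way, in this order (a step that is already met when the one before it is completed fails the run):
1. the spatula has raised the cover (value of joint cover above 0.25 rad and contact force between spatula and cover above 0.1 N), for 0.05 s.
2. the cover leans back against its stop (value of joint cover above 1.75 rad), for 0.2 s.
At the end, for the whole second after the job is handed in: Cover leaning back (over 1.7 rad); spatula lying flat on the worktop, let go; probe 34 to 46 mm above its seat, within 4 mm of the bore's axis, tilted under 0.05 rad, still, gripped with over 3 N, pressing on the block with under 8 N; plug moved under 6 mm. The arm goes on holding the probe (value of joint cover above 1.7 rad and height (world z) of spatula below 0.012 m and angle between spatula's own z axis and vertical below 0.12 rad and contact force between the fingers and spatula below 0.2 N and z of logger in the frame of dry_block between 0.12 and 0.132 m and x of logger in the frame of dry_block between -0.006 and 0.002 m and (y of logger in the frame of dry_block between 0.028 and 0.036 m or y of logger in the frame of dry_block between -0.036 and -0.028 m) and angle between logger's own z axis and vertical below 0.05 rad and contact force between the fingers and logger above 3 N and contact force between logger and dry_block below 8 N and linear speed of logger below 0.01 m/s and distance of plug from where it was at the start of the episode below 0.006 m); the arm keeps its last pose, push and grip.
It fails at once if the fingers touch the cover while it is shut or half open (contact force between the fingers and cover above 1 N and value of joint cover below 1.5 rad).
It fails at once if the logger probe is forced against its bore with more than 25 N while it is drawn up (jammed) (contact force between logger and dry_block above 25 N and z of logger in the frame of dry_block above 0.091 m).
It fails at once if the logger probe is pulled out of its bore (z of logger in the frame of dry_block above 0.15 m).
It fails at once if the spatula is dropped (falls free at over 0.8 m/s) (linear speed of spatula above 0.8 m/s and contact force between the fingers and spatula below 0.1 N).
It fails at once if the plug is disturbed by more than 6 mm or a bystander (beaker, vial, petri dish) by more than 20 mm (distance of plug from where it was at the start of the episode above 0.006 m or distance of any of beaker, salt_vial, petri from where it was at the start of the episode above 0.02 m).
It also fails if it takes over 58 s, if anything falls off the work surface, if the arm or the gripper's body presses on something with over 40 N, if the wrist force passes 120 N, or if a joint passes its speed limit or range.

### The arm

A 6-joint arm with a two-finger parallel gripper is mounted at the origin on a cart in front of the work surface, level with it; the furniture and walls round the work are solid. World frame = base frame: x ahead of the robot, y to its left, z up, the work surface at z = 0. Lengths are in mm, angles in rad, forces in N, time in s.
With the tool pointing down it reaches from about 350 to 875 mm from the base axis. Payload 4.2 kg.
Tool frame: the origin (TCP) lies between the finger pads; the fingertips stand 17 mm ahead of it and the grasp point (between the pads) lies 2 mm behind it; z points along the fingers, y is the line along which they close (so a half turn about z gives the same grasp; the last joint's range is limited). The gripper opens to 85 mm and grips with 20 to 120 N. Pads are 22 mm wide; open, the fingers measure 114 mm over their backs; the gripper's body (76 mm by 85 mm) begins 54 mm behind the grasp point. The pads swing forward as they close: fully open they stand 13 mm farther back than shut.
Start: joints at [-0.842, 0.385, 0.008, 0, -1.194, -0.259], TCP at [282.954, -557.258, 248.312] pointing down, gripper open.
Joint ranges: [-3.14, 3.14], [-1.21, 2.06], [-1.07, 1.41], [-3.16, 2.05], [-2.99, -0.16], [-3.1, 3.1]. Speed limits (rad/s): [2.79, 2.79, 3.14, 3.14, 3.14, 3.14].

### API

Orientations are given as a unit quaternion [x, y, z, w].
In Python, from bench import arm gives the robot as it stands.
- The arm moves only by the shell command python3 jog.py [OPENING], which reads ROWS from standard input. ROWS is 1 to 10 rows, one to a line, with the numbers parted by spaces; each row has 6 numbers: dx, dy, dz in mm, then a rotation vector rx, ry, rz in rad; each row is the pose to reach, as a shift and turn from the pose commanded when the command began, along the tool's axes at that moment; what a row does not reach only later rows make up. A row lasts 1/10 s, in which the tool goes at most 50 mm and 0.15 rad, less where a joint would pass 70% of its speed; a pose out of reach is approached as far as the arm can. OPENING is the finger opening in mm, set as the command begins (- or left out keeps the last). The fingers move at their own pace and stop on an object; the grip force is fixed at half the most. Time passes only in rows, so rows that do not move let the fingers close. It prints the time, the measured TCP pose, the force, the opening and the grip force at its end. Input that does not fit is refused with a message, and nothing moves.
- arm.read_state(): the state, without advancing time (a new reading comes with each control period).
- arm.get_image(name): name is "side" or "top" or "wrist"; returns the picture (384x512x3 uint8, blue, green, red); there is no depth.
- arm.get_calibration(name): a dict with "K" (3x3 intrinsics, pixels), "rvec" (rotation vector, rad) and "tvec" (3), from world to camera coordinates, as OpenCV has them. Camera axes: x right, y down, z forward; pixel columns grow to the right and rows downward; lengths in mm; the calibration is good to about 2 mm. A picture is of the moment at which its call begins: read the wrist's pose just before it. get_calibration takes no time and is no camera call; for the wrist camera it gives the pose at the moment of the call.
- arm.job_done(): hands the job in; it is judged then, once.
The state is a dict: "clock": time; "joints": joint angles; "joint_vel": joint speeds; "joint_efforts": joint torques, N m; "position": TCP position; "ee_rot": TCP orientation; "contact_force": force on the tool from outside, world axes, zero at the start; "wrist_torque": the same for the moment, N m; "gripper_width": finger opening in mm; "grasp_force": force on a finger pad.
Only numpy, scipy, OpenCV 4.12 (cv2) and the standard library are available. Lean on these libraries where they do the work, as an engineer would, in place of code of your own. Each camera call takes 0.05 s, during which the arm holds its last target. There are 200 camera calls.

## Working session

There is one attempt and no reset: what is moved stays moved. The work goes in short steps, Python scripts to look and compute and a shell command to move; the robot and the scene stay as the last step left them, time stands still between calls to the robot, and variables do not carry over. Pictures are saved under pics/ and viewed, at most 10 in all, crops included, and the job is handed in when it is done.

```bash
ls; cat > h.py <<'E'
import numpy as np, cv2
from bench import arm
def cal(n):
    c=arm.get_calibration(n); R=cv2.Rodrigues(np.array(c["rvec"],float))[0]
    return np.array(c["K"],float),R,np.array(c["tvec"],float).ravel()
def ray(c,u,v):
    K,R,t=c; d=R.T@np.linalg.inv(K)@np.array([u,v,1.]); return -R.T@t,d/np.linalg.norm(d)
def onz(c,u,v,z):
    o,d=ray(c,u,v); return o+d*(z-o[2])/d[2]
def tri(*obs):
    A=np.zeros((3,3));b=np.zeros(3)
    for c,u,v in obs:
        o,d=ray(c,u,v);P=np.eye(3)-np.outer(d,d);A+=P;b+=P@o
    p=np.linalg.solve(A,b)
    return p,[float(np.linalg.norm((np.eye(3)-np.outer(d,d))@(p-o))) for o,d in (ray(*x) for x in obs)]
def proj(c,p):
    K,R,t=c; q=K@(R@np.asarray(p,float)+t); return q[:2]/q[2]
E
mkdir -p pics; python3 - <<'E'
from h import *
for n in ("top","side"):
    im=arm.get_image(n); cv2.imwrite(f"pics/{n}0.png",im)
    K,R,t=cal(n); print(n,K[0,0],-R.T@t,R[2])
a=cv2.imread("pics/top0.png");b=cv2.imread("pics/side0.png")
s=arm.read_state(); print(s["position"],s["ee_rot"],s["clock"])
E
```

```text
bench.py
jog.py
pics
top 487.92978482708213 [ 454.49434346  102.81202565 1441.81212228] [ 0.08939929  0.01308981 -0.99590985]
side 373.61186287323994 [-323.61742105  521.58430682  778.56596507] [ 0.75258843 -0.3292092  -0.57029111]
[ 282.72912466 -556.82870421  247.35084752] [-2.32683023e-01  9.72552126e-01  9.42138968e-04 -2.93091208e-04] 0.1
```

View pics/top0.png

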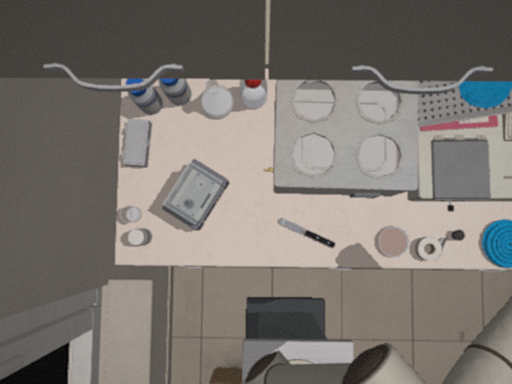

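View pics/side0.png

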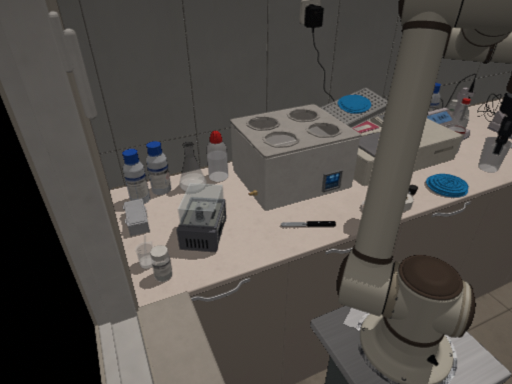

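The top view shows the spatula with its tip near (280,221) and handle end near (333,244). The calibrator is centred near (195,195) and turned. The side view shows its dark front grille near (198,242). I'll enlarge both crops.

```bash
python3 - <<'E'
from h import *
a=cv2.imread("pics/top0.png")[150:260,150:350];b=cv2.imread("pics/side0.png")[170:270,160:360]
A=cv2.resize(a,None,fx=4,fy=4,interpolation=cv2.INTER_CUBIC)[:,:800];cv2.imwrite("pics/c1.png",np.vstack([cv2.resize(a[:,:],(600,330),interpolation=cv2.INTER_CUBIC)[:300],cv2.resize(b,(600,300),interpolation=cv2.INTER_CUBIC)]))
c=cal("top")
for u,v,z in [(280,221,7),(333,244,7),(195,195,86)]: print(onz(c,u,v,z))
E
```

```text
[496.39331818  55.74384034   7.        ]
[431.21921908 -99.43225854   7.        ]
[563.72894838 296.17656166  86.        ]
```

View pics/c1.png

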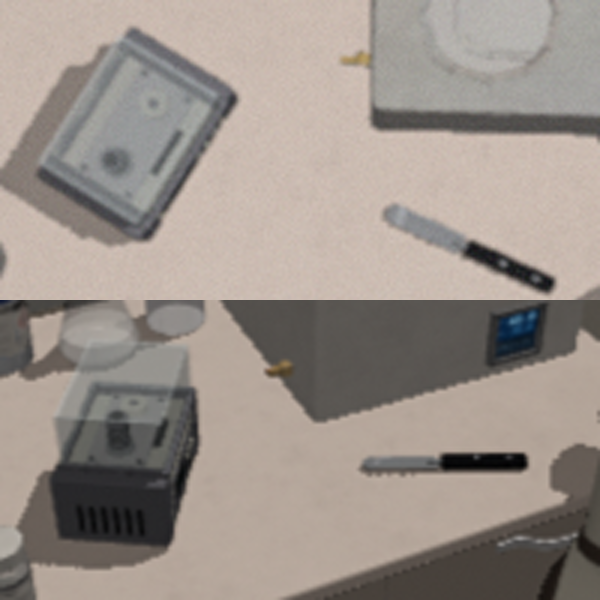

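The deck slot puts the calibrator's front on the lower-right side in the top view, facing the spatula, and the dark logger is in the left (lower) bore. Next I'll measure the spatula from two views and work out the move to get above it.

```bash
cat >> h.py <<'E'
from scipy.spatial.transform import Rotation as Ro
def delta(p,yaw=None,cmd=None,R=None):
    """tool-frame shift+rotvec to world p (mm), closing axis (tool y) at yaw (mod pi), tool down"""
    s=arm.read_state(); R0=Ro.from_quat(s["ee_rot"]); p0=np.array(s["position"] if cmd is None else cmd)
    best=None
    for k in ((0,1) if yaw is not None else ()):
        y=np.array([np.cos(yaw+k*np.pi),np.sin(yaw+k*np.pi),0]);z=np.array([0,0,-1.]);x=np.cross(y,z)
        rv=(R0.inv()*Ro.from_matrix(np.c_[x,y,z])).as_rotvec()
        if best is None or np.linalg.norm(rv)<np.linalg.norm(best): best=rv
    print("shift",np.round(R0.inv().apply(np.array(p)-p0),1),"rot",best if best is None else np.round(best,3))
def st():
    s=arm.read_state();print(round(s["clock"],2),np.round(s["position"],1),np.round(Ro.from_quat(s["ee_rot"]).as_matrix().T,3).tolist(),np.round(s["contact_force"],1),round(s["gripper_width"],1),round(s["grasp_force"],1),np.round(s["joints"],2))
E
python3 - <<'E'
from h import *
st()
for n,(x0,y0,x1,y1) in (("top",(270,205,345,255)),("side",(275,212,342,232))):
    im=cv2.imread(f"pics/{n}0.png"); c=cal(n)
    m=np.zeros(im.shape[:2],np.uint8); m[y0:y1,x0:x1]=(im.max(2)<70)[y0:y1,x0:x1]*255
    k,l,s,ce=cv2.connectedComponentsWithStats(m); i=1+np.argmax(s[1:,4]); q=np.argwhere(l==i)[:,::-1].astype(float)
    d=np.linalg.svd(q-q.mean(0),full_matrices=False)[2][0]; t=(q-q.mean(0))@d
    e=[q.mean(0)+d*t.min(),q.mean(0)+d*t.max()]
    print(n,s[i,4],ce[i],e,[onz(c,*x,10).round(1) for x in e],onz(c,*q.mean(0),10).round(1))
K,R,t=cal("wrist"); s=arm.read_state(); T=Ro.from_quat(s["ee_rot"]).as_matrix()
print("cam in tool",T.T@(-R.T@t-np.array(s["position"])), "axes",(R@T).round(2).tolist(),K[0,0])
E
```

```text
0.1 [ 282.7 -556.8  247.4] [[-0.892, -0.453, 0.0], [-0.453, 0.892, 0.002], [-0.001, 0.002, -1.0]] [-0.1  0.4 -0.2] 85.4 0.0 [-0.84  0.39  0.01 -0.   -1.19 -0.26]
top 131 [318.98473282 238.40458015] [array([305.40711766, 232.12038295]), array([333.04141976, 244.9105086 ])] [array([464.8, -18.6,  10. ]), array([428.6, -99.1,  10. ])] [447.  -58.2  10. ]
side 165 [320.70909091 223.53939394] [array([305.99891498, 223.57713888]), array([334.99872405, 223.50272807])] [array([461.2, -17.8,  10. ]), array([ 421.7, -102.2,   10. ])] [441.2 -60.6  10. ]
cam in tool [  77.4674382     0.29487534 -125.49853332] axes [[-0.0, 1.0, 0.0], [-0.95, -0.0, -0.3], [-0.3, -0.0, 0.95]] 273.2946643117587
```

```bash
python3 - <<'E'
from h import *
delta([452,-43,190],np.radians(156),cmd=[282.954,-557.258,248.312])
E
```

```text
shift [-383.5  381.9   59. ] rot [ 0.002  0.001 -0.682]
```

```bash
echo '-383.5 382 59 0 0 -0.682
-383.5 382 59 0 0 -0.682
-383.5 382 59 0 0 -0.682
-383.5 382 59 0 0 -0.682
-383.5 382 59 0 0 -0.682
-383.5 382 59 0 0 -0.682
-383.5 382 59 0 0 -0.682
-383.5 382 59 0 0 -0.682
-383.5 382 59 0 0 -0.682
-383.5 382 59 0 0 -0.682' | python3 jog.py 45; python3 - <<'E'
from h import *
st();delta([452,-43,190],np.radians(156))
E
```

```text
clock: 1.1
position: [438.2, -83.0, 194.0]
ee_rot: [-0.545, 0.839, -0.0, 0.0]
contact_force: [1.6, -0.4, 0.5]
gripper_width: 45.2
grasp_force: 0.0
1.1 [438.2 -83.  194. ] [[-0.407, -0.914, -0.0], [-0.914, 0.407, -0.0], [0.0, 0.0, -1.0]] [ 1.6 -0.4  0.5] 45.2 0.0 [ 0.18  0.13 -0.49 -0.   -0.95 -0.6 ]
shift [-42.2   3.6   4. ] rot [-0.  0.  0.]
```

```bash
echo '0 0 0 0 0 0
0 0 0 0 0 0
0 0 0 0 0 0' | python3 jog.py >/dev/null; python3 - <<'E'
from h import *
st();delta([452,-43,190],np.radians(156))
c=cal("wrist");im=arm.get_image("wrist");cv2.imwrite("pics/w1.png",im)
np.savez("w1.npz",K=c[0],R=c[1],t=c[2])
E
```

```text
1.4 [437.7 -85.6 194. ] [[-0.408, -0.913, 0.0], [-0.913, 0.408, 0.001], [-0.001, -0.0, -1.0]] [ 0.4 -0.   0.9] 45.1 0.0 [ 0.17  0.13 -0.49 -0.   -0.95 -0.59]
shift [-44.7   4.3   4. ] rot [ 0.001 -0.    -0.001]
```

View pics/w1.png

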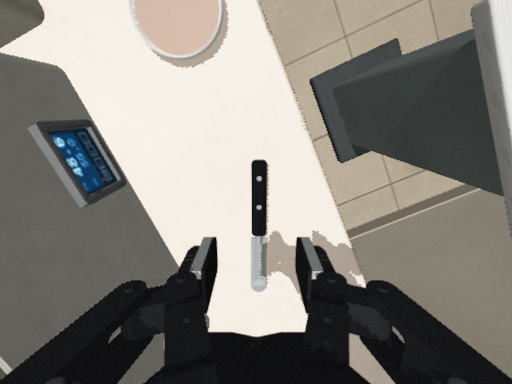

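The wrist view shows the spatula upright in the picture: handle end at (259,160), handle/blade joint at (259,235), tip at (259,290). I'll triangulate its ends with the top and side views.

```bash
python3 - <<'E'
from h import *
im=cv2.imread("pics/w1.png");z=np.load("w1.npz");w=(z["K"],z["R"],z["t"])
m=np.zeros(im.shape[:2],np.uint8);m[150:245,240:280]=(im.max(2)<90)[150:245,240:280]
q=np.argwhere(cv2.morphologyEx(m,cv2.MORPH_CLOSE,np.ones((5,5))))[:,::-1]
v0,v1=q[:,1].min(),q[:,1].max()
d=np.polyfit(q[:,1],q[:,0],1);e0=(np.polyval(d,v0),v0);e1=(np.polyval(d,v1+1),v1+1)
print(e0,e1)
T,S=cal("top"),cal("side")
for a,b,c in ((e0,(333.5,244.9),(335.2,223.5)),(e1,(305,232),(305.7,223.5))):
    print(tri((w,*a),(T,*b),(S,*c)),tri((w,*a),(S,*c))); print(onz(w,*a,12))
print(onz(w,259.5,291,7),onz(T,280,221,7))
E
```

```text
(np.float64(259.0441609419617), np.int64(160)) (np.float64(258.3842534381969), np.int64(236))
(array([ 426.32729975, -103.87903576,    5.4828684 ]), [1.3193034670740051, 3.562471391061558, 2.4378452653223444]) (array([ 424.7823475 , -105.06912377,    6.89653334]), [0.41796134901777565, 0.41796134901782966])
[ 424.77490788 -105.61081041   12.        ]
(array([464.60749017, -17.98554226,   7.9446925 ]), [0.22757714581453936, 0.643552096185802, 0.765045764179799]) (array([464.18372784, -18.18844701,   8.29985902]), [0.4071876616006168, 0.40718766160053915])
[463.81990426 -19.53789595  12.        ]
[496.40160783  57.61702955   7.        ] [496.39331818  55.74384034   7.        ]
```

```bash
echo '-48.3 3.3 50 0 0 0
-48.3 3.3 100 0 0 0
-48.3 3.3 134 0 0 0
-48.3 3.3 134 0 0 0
-48.3 3.3 134 0 0 0
-48.3 3.3 134 0 0 0
-48.3 3.3 134 0 0 0' | python3 jog.py 45; python3 - <<'E'
from h import *
st();delta([454.4,-40.2,20],np.radians(156.3))
EOF=0
c=cal("wrist");im=arm.get_image("wrist");cv2.imwrite("pics/w2.png",im)
m=np.zeros(im.shape[:2],np.uint8);m[0:240,220:300]=(im.max(2)<90)[0:240,220:300]
for v in range(100,380,20):
    r=np.where(im[v,215:300].max(1)<90)[0]; print(v,r.min()+215 if len(r) else None,r.max()+215 if len(r) else None)
for p in ([424.9,-105.2,10],[464,-19.3,10],[497,57.5,7]): print(proj(c,p))
E
```

```text
clock: 2.15
position: [456.5, -39.8, 62.9]
ee_rot: [-0.544, 0.839, -0.001, 0.003]
contact_force: [-0.2, -0.3, 1.1]
gripper_width: 45.3
grasp_force: 0.0
2.15 [456.5 -39.8  62.9] [[-0.407, -0.913, -0.004], [-0.913, 0.407, -0.005], [0.006, 0.001, -1.0]] [-0.2 -0.3  1.1] 45.3 0.0 [ 0.27  0.34 -0.63  0.   -0.59 -0.69]
shift [ 1.4  1.9 42.9] rot [-0.005  0.004 -0.006]
100 None None
120 248 270
140 246 272
160 246 272
180 247 272
200 247 271
220 247 271
240 215 299
260 215 299
280 298 299
300 None None
320 None None
340 215 299
360 215 299
[259.39647563 117.54510459]
[258.0681581  251.76421937]
[259.31576646 339.08538337]
```

```bash
echo '1.4 1.5 15 0 0 -0.006
1.4 1.5 30 0 0 -0.006
1.4 1.5 40 0 0 -0.006
1.4 1.5 40 0 0 -0.006
1.4 1.5 40 0 0 -0.006' | python3 jog.py ; echo '0 0 0 0 0 0
0 0 0 0 0 0
0 0 0 0 0 0
0 0 0 0 0 0
0 0 0 0 0 0
0 0 0 0 0 0' | python3 jog.py 5
```

```text
clock: 2.7
position: [453.4, -40.2, 20.8]
ee_rot: [-0.547, 0.837, -0.0, 0.001]
contact_force: [1.3, -0.4, -0.2]
gripper_width: 44.6
grasp_force: 0.0
clock: 3.3
position: [453.5, -40.1, 21.0]
ee_rot: [-0.547, 0.837, -0.0, 0.001]
contact_force: [-0.5, -0.4, 6.3]
gripper_width: 16.3
grasp_force: 59.3
```

```bash
echo '0 0 -20 0 0 0
0 0 -60 0 0 0
0 0 -110 0 0 0
0 0 -160 0 0 0
0 0 -210 0 0 0
0 0 -240 0 0 0
0 0 -240 0 0 0' | python3 jog.py; python3 - <<'E'
from h import *
st();delta([584,342,262])
E
```

```text
clock: 4.0
position: [455.1, -40.0, 265.3]
ee_rot: [-0.547, 0.837, -0.002, 0.005]
contact_force: [0.5, 0.2, -0.2]
gripper_width: 16.2
grasp_force: 58.8
4.0 [455.1 -40.  265.3] [[-0.401, -0.916, -0.006], [-0.916, 0.401, -0.01], [0.011, 0.002, -1.0]] [ 0.5  0.2 -0.2] 16.2 58.8 [ 0.27  0.07 -0.36  0.   -1.12 -0.68]
shift [-401.6   35.     5.5] rot None
```

```bash
echo '-400 36 0 0 0 0
-400 36 0 0 0 0
-400 36 0 0 0 0
-400 36 0 0 0 0
-400 36 0 0 0 0
-400 36 0 0 0 0
-400 36 0 0 0 0
-400 36 0 0 0 0
-400 36 0 0 0 0
-400 36 0 0 0 0' | python3 jog.py; echo '0 0 0 0 0 0
0 0 0 0 0 0
0 0 0 0 0 0' | python3 jog.py >/dev/null; python3 - <<'E'
from h import *
st()
c=cal("wrist");im=arm.get_image("wrist");cv2.imwrite("pics/w3.png",im)
np.savez("w3.npz",K=c[0],R=c[1],t=c[2])
E
```

```text
clock: 5.0
position: [579.7, 341.4, 257.0]
ee_rot: [-0.548, 0.837, -0.0, -0.002]
contact_force: [-0.5, -0.3, -0.8]
gripper_width: 16.3
grasp_force: 58.8
5.3 [580.3 339.3 260.8] [[-0.403, -0.915, -0.001], [-0.915, 0.403, -0.0], [0.0, 0.001, -1.0]] [-0.3 -0.3 -0.5] 16.3 58.8 [ 0.77  0.46  0.16 -0.   -1.27 -1.18]
```

View pics/w3.png

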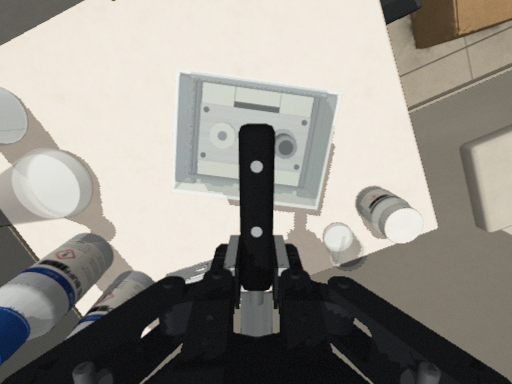

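The wrist view shows the clear cover with corners near (180,73), (337,95), (320,208) and (175,187). The plug is at (221,136), the logger at (286,145), and the notch at the front near (258,98), which confirms the front side. An enlarged crop will sharpen these.

```bash
python3 - <<'E'
from h import *
im=cv2.imread("pics/w3.png")[60:215,165:345]
cv2.imwrite("pics/c3.png",cv2.resize(im,None,fx=3.8,fy=3.8,interpolation=cv2.INTER_CUBIC))
z=np.load("w3.npz");w=(z["K"],z["R"],z["t"]);T=cal("top")
print(tri((w,286,145),(T,189,203.3)),tri((w,221,136),(T,201,184.3)))
a=onz(w,286,145,126);b=onz(w,221,136,95);print(a,b,np.linalg.norm((a-b)[:2]))
E
```

```text
(array([536.72400228, 304.9243003 , 142.80315377]), [1.3101884006317575, 1.3101884006318907]) (array([591.67222512, 277.39340225, 105.56414115]), [0.2926739512569526, 0.2926739512570809])
[535.87127995 308.82921667 126.        ] [593.01087586 277.5812913   95.        ] 65.12577262200153
```

View pics/c3.png

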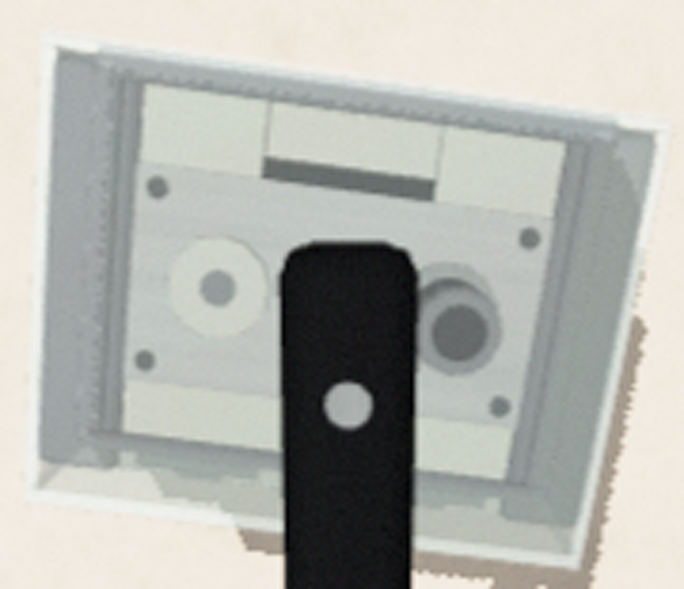

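```bash
echo '30 60 -30 0 0 0
30 60 -30 0 0 0
30 60 -30 0 0 0
30 60 -30 0 0 0
30 60 -30 0 0 0' | python3 jog.py; python3 - <<'E'
from h import *
z=np.load("w3.npz");w=(z["K"],z["R"],z["t"])
px=lambda x,y:(165+x/3.8,60+y/3.8)
pts={"probe":(px(460,330),126),"plug":(px(218,288),95),"s1":(px(158,187),86),"s2":(px(530,238),86),"s3":(px(500,406),86),"s4":(px(145,360),86),"dfl":(px(145,85),84),"dfr":(px(567,140),84),"nl":(px(267,101),84),"nr":(px(440,124),84)}
for k,(p,h) in pts.items(): print(k,onz(w,*p,h).round(1))
c=cal("wrist");im=arm.get_image("wrist");cv2.imwrite("pics/w4.png",im);np.savez("w4.npz",K=c[0],R=c[1],t=c[2]); st()
for k,(p,h) in pts.items(): print(k,proj(c,onz(w,*p,h)).round(1))
u,v=proj(c,[564,294,100]);u,v=int(u),int(v)
u0,v0=max(u-100,0),max(v-75,0);print(u0,v0)
cv2.imwrite("pics/c4.png",cv2.resize(im[v0:v0+150,u0:u0+200],None,fx=4,fy=4,interpolation=cv2.INTER_CUBIC))
E
```

```text
clock: 5.85
position: [513.7, 336.8, 289.8]
ee_rot: [-0.547, 0.837, 0.0, -0.0]
contact_force: [-0.3, -0.5, -1.0]
gripper_width: 16.2
grasp_force: 58.9
probe [536.5 310.4 126. ]
plug [591.6 278.   95. ]
s1 [596.1 247.   86. ]
s2 [507.2 301.1  86. ]
s3 [532.1 342.1  86. ]
s4 [621.2 288.1  86. ]
dfl [587.8 222.1  84. ]
dfr [488.5 281.1  84. ]
nl [559.4 239.   84. ]
nr [518.7 263.3  84. ]
5.9 [513.8 336.8 289.5] [[-0.402, -0.916, 0.001], [-0.916, 0.402, 0.0], [-0.001, -0.001, -1.0]] [ 0.5 -0.3 -0.8] 16.3 58.9 [ 0.84  0.34  0.05 -0.   -1.28 -1.26]
probe [226.7 170.8]
plug [175.3 159. ]
s1 [161.4 135.4]
s2 [248.9 147. ]
s3 [244.2 185.4]
s4 [160.2 174.8]
dfl [157.5 112.1]
dfr [256.5 124.6]
nl [186.1 115.7]
nr [226.7 121. ]
101 87
```

View pics/c4.png

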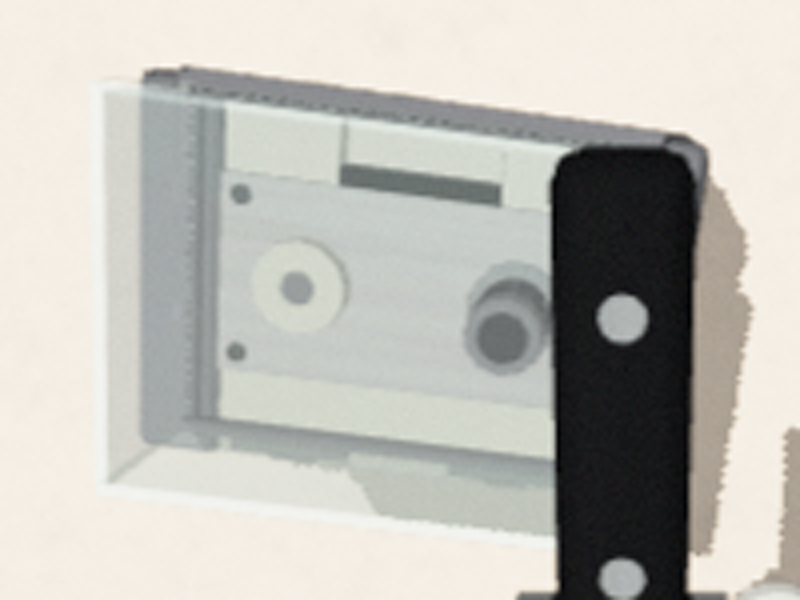

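```bash
python3 - <<'E'
from h import *
delta([460,121,250],np.radians(148.9))
E
```

```text
shift [219.2 -37.5  39.6] rot [ 0.    -0.001  0.129]
```

```bash
echo '219 -37.5 39.6 0 0 0.129
219 -37.5 39.6 0 0 0.129
219 -37.5 39.6 0 0 0.129
219 -37.5 39.6 0 0 0.129
219 -37.5 39.6 0 0 0.129
219 -37.5 39.6 0 0 0.129
219 -37.5 39.6 0 0 0.129
219 -37.5 39.6 0 0 0.129' | python3 jog.py; python3 - <<'E'
from h import *
st()
d=np.array([.516,.857,0]);tip=np.array([536.2,248.1,0])-25*d
delta((tip-107.5*d)[:2].tolist()+[93.5],np.radians(148.9))
E
```

```text
clock: 6.7
position: [460.7, 122.3, 250.6]
ee_rot: [-0.492, 0.871, -0.0, 0.0]
contact_force: [0.2, 0.6, -0.5]
gripper_width: 15.9
grasp_force: 58.9
6.7 [460.7 122.3 250.6] [[-0.516, -0.857, -0.0], [-0.857, 0.516, -0.0], [0.0, 0.0, -1.0]] [ 0.2  0.6 -0.5] 15.9 58.9 [ 0.6   0.13 -0.34  0.   -1.1  -1.14]
shift [-14.1   0.3 157.1] rot [-0.     0.     0.001]
```

```bash
echo '-14 0.3 50 0 0 0
-14 0.3 100 0 0 0
-14 0.3 140 0 0 0
-14 0.3 157 0 0 0
-14 0.3 157 0 0 0
-14 0.3 157 0 0 0
-14 0.3 157 0 0 0' | python3 jog.py; python3 - <<'E'
from h import *
st();s=arm.read_state();R=Ro.from_quat(s["ee_rot"]);p=np.array(s["position"])
w=cal("wrist");cv2.imwrite("pics/w5.png",arm.get_image("wrist"));S=cal("side");im=arm.get_image("side");cv2.imwrite("pics/s5.png",im)
tip=p+R.apply([-107.5,0,14]);print("tip",tip,proj(w,tip),proj(S,tip),"handle end",proj(S,p+R.apply([70.5,0,14])),proj(w,p+R.apply([70.5,0,14])),"mouth",proj(S,[536.2,248.1,79.5]))
a=cv2.resize(cv2.imread("pics/w5.png")[:,:],(400,300));b=cv2.resize(im[160:260,150:290],(560,400),interpolation=cv2.INTER_CUBIC)
o=np.zeros((400,800,3),np.uint8);o[:300,:400]=a;o=np.zeros((600,800,3),np.uint8)
o[:300,:400]=a;o[200:600,400:800]=b[:,:400];cv2.imwrite("pics/c5.png",o)
E
```

```text
clock: 7.4
position: [468.2, 134.8, 95.0]
ee_rot: [-0.492, 0.87, -0.0, 0.002]
contact_force: [0.3, -0.1, -1.3]
gripper_width: 16.0
grasp_force: 58.9
7.4 [468.2 134.8  95. ] [[-0.515, -0.857, -0.003], [-0.857, 0.515, -0.002], [0.003, 0.002, -1.0]] [ 0.3 -0.1 -1.3] 16.0 58.9 [ 0.61  0.33 -0.53  0.   -0.71 -1.16]
tip [523.57621915 227.00351179  81.28423638] [255.72095785 390.73524945] [227.23445097 215.45486398] handle end [286.15168741 219.19434313] [255.30266571 124.47568971] mouth [219.28293638 215.43941645]
```

View pics/c5.png

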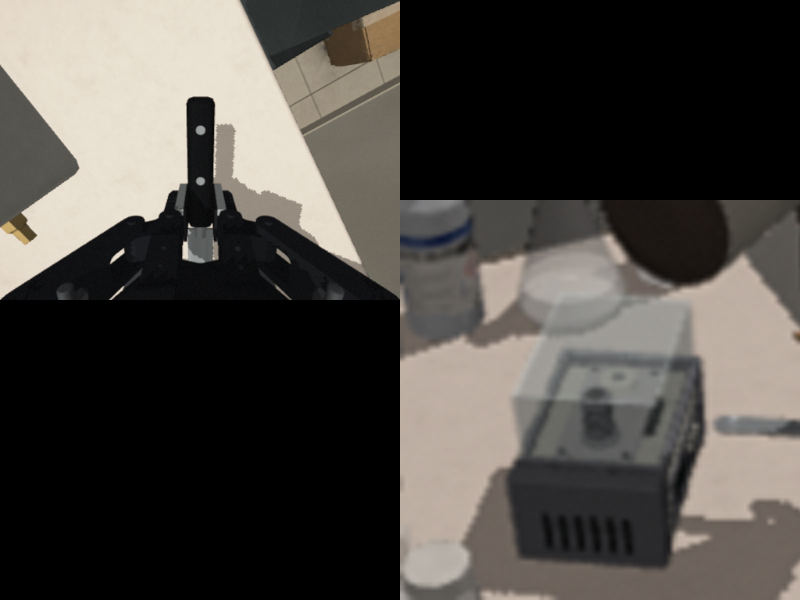

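The side view shows the blade tip level near (229,216), in line with the notch; the prediction was (227,215). I'll insert now.

```bash
echo '0 0 0.8 0 0 0
0 0 0.8 0 0 0
-10 0 0.8 0 0 0
-18 0 0.8 0 0 0
-24 0 0.8 0 0 0
-30 0 0.8 0 0 0
-35 0 0.8 0 0 0
-38 0 0.8 0 0 0
-38 0 0.8 0 0 0' | python3 jog.py; python3 - <<'E'
from h import *
st();s=arm.read_state();tip=np.array(s["position"])+Ro.from_quat(s["ee_rot"]).apply([-107.5,0,14]);print("tip rel mouth",(tip-[536.2,248.1,79.5])@np.array([[.516,.857,0],[-.857,.516,0],[0,0,1]]).T)
E
```

```text
clock: 8.4
position: [486.6, 166.6, 92.6]
ee_rot: [-0.492, 0.871, -0.0, -0.0]
contact_force: [-0.5, -0.6, -1.3]
gripper_width: 16.4
grasp_force: 58.9
8.4 [486.6 166.6  92.6] [[-0.516, -0.857, 0.0], [-0.857, 0.516, 0.0], [-0.0, -0.0, -1.0]] [-0.5 -0.6 -1.3] 16.4 58.9 [ 0.65  0.37 -0.46  0.   -0.73 -1.19]
tip rel mouth [12.080595    0.45030627 -0.88432541]
```

```bash
echo '0 0 -4 0 0 0
0 0 -8 0 0 0
-1 0 -14 0 0 0
-2 0 -20 0 0 0
-2.5 0 -26 0 0 0
-3 0 -31 0 0 0
-5 0 -37 0 0 0
-8 0 -43 0 0 0
-10 0 -49 0 0 0
-12 0 -54.6 0 0 0' | python3 jog.py; python3 - <<'E'
from h import *
st();im=arm.get_image("side");cv2.imwrite("pics/s6.png",cv2.resize(im[140:250,150:300],None,fx=4,fy=4))
E
```

```text
clock: 9.4
position: [493.1, 177.1, 148.0]
ee_rot: [-0.492, 0.871, 0.0, 0.001]
contact_force: [-0.0, 1.2, -2.3]
gripper_width: 16.1
grasp_force: 58.8
9.4 [493.1 177.1 148. ] [[-0.516, -0.857, -0.001], [-0.857, 0.516, -0.0], [0.001, 0.001, -1.0]] [-0.   1.2 -2.3] 16.1 58.8 [ 0.65  0.31 -0.38 -0.   -0.88 -1.2 ]
```

View pics/s6.png

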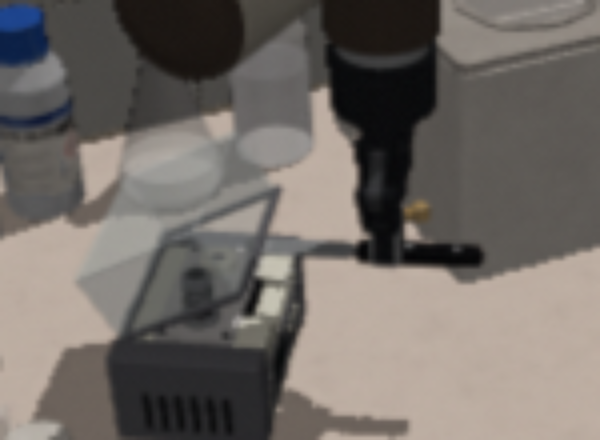

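The cover is up about 0.5 rad and resting on the level blade (rim near crop (275,190)). I'll carry on along the arc.

```bash
echo '-5 0 -8 0 0 0
-9.5 0 -15 0 0 0
-14 0 -21.4 0 0 0
-20 0 -27.5 0 0 0
-27 0 -33 0 0 0
-33 0 -38 0 0 0
-42 0 -43 0 0 0
-51 0 -48 0 0 0
-60 0 -51 0 0 0
-68 0 -54 0 0 0' | python3 jog.py; echo '-7 0 -2 0 0 0
-14 0 -3 0 0 0
-14 0 -3 0 0 0
-14 0 -3 0 0 0
-14 0 -3 0 0 0
-14 0 -3 0 0 0
-14 0 -3 0 0 0
-14 0 -3 0 0 0' | python3 jog.py; python3 - <<'E'
from h import *
st();im=arm.get_image("side");cv2.imwrite("pics/s7.png",cv2.resize(im[100:250,140:300],None,fx=4,fy=4))
E
```

```text
clock: 10.45
position: [528.2, 235.6, 201.5]
ee_rot: [-0.492, 0.871, -0.0, 0.0]
contact_force: [0.0, -0.2, -1.8]
gripper_width: 15.8
grasp_force: 58.8
clock: 11.25
position: [534.7, 246.5, 204.3]
ee_rot: [-0.492, 0.871, -0.0, -0.0]
contact_force: [0.6, 0.9, -3.2]
gripper_width: 16.0
grasp_force: 58.7
11.25 [534.7 246.5 204.3] [[-0.516, -0.857, 0.0], [-0.857, 0.516, 0.0], [-0.0, -0.0, -1.0]] [ 0.6  0.9 -3.2] 16.0 58.7 [ 0.71  0.36 -0.15 -0.   -1.06 -1.25]
```

View pics/s7.png

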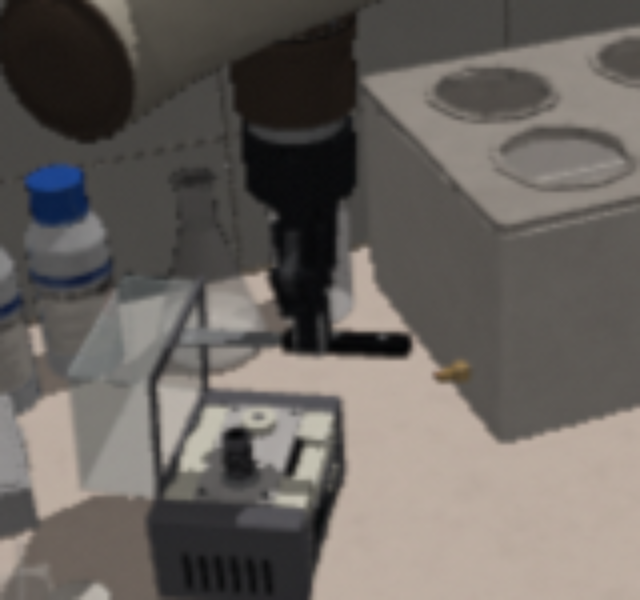

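The cover stands up with its rim near crop (155,378) to (200,285). I'll check its angle by projection.

```bash
python3 - <<'E'
from h import *
S=cal("side");o=np.array([565.1,296.1,0]);x=np.array([.516,.857,0]);y=np.array([-.857,.516,0]);z=np.array([0,0,1.])
for th in (1.3,1.4,1.5,1.6,1.7,1.85):
    print(th,[((proj(S,o+x*(50-110*np.cos(th))+z*(88+110*np.sin(th))+y*s)-[140,100])*4).round(0).tolist() for s in (70,-70)])
E
```

```text
1.3 [[177.0, 386.0], [226.0, 280.0]]
1.4 [[162.0, 382.0], [211.0, 277.0]]
1.5 [[146.0, 379.0], [197.0, 275.0]]
1.6 [[130.0, 378.0], [183.0, 274.0]]
1.7 [[115.0, 378.0], [169.0, 274.0]]
1.85 [[93.0, 381.0], [149.0, 277.0]]
```

The cover is at about 1.46 rad, with its front wall still resting on the blade. Lowering the blade will let the cover fall back.

```bash
echo '0 0 3 0 0 0
0 0 6 0 0 0
0 0 9 0 0 0
0 0 12 0 0 0
0 0 14 0 0 0
0 0 14 0 0 0
0 0 14 0 0 0
0 0 14 0 0 0' | python3 jog.py; python3 - <<'E'
from h import *
st();im=arm.get_image("side");cv2.imwrite("pics/s8.png",cv2.resize(im[100:250,140:300],None,fx=4,fy=4))
b=cv2.imread("pics/s8.png");a=cv2.imread("pics/s7.png")
cv2.imwrite("pics/s8.png",b[200:520,40:440])
E
```

```text
clock: 12.1
position: [535.0, 246.8, 190.5]
ee_rot: [-0.492, 0.871, 0.0, 0.0]
contact_force: [-0.1, -0.4, -0.7]
gripper_width: 16.2
grasp_force: 58.9
12.1 [535.  246.8 190.5] [[-0.516, -0.857, -0.0], [-0.857, 0.516, -0.0], [0.0, 0.0, -1.0]] [-0.1 -0.4 -0.7] 16.2 58.9 [ 0.71  0.37 -0.17  0.   -1.03 -1.25]
```

View pics/s8.png

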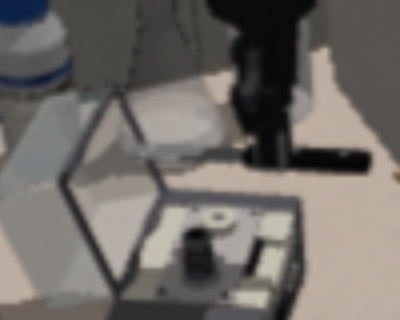

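The rim has moved to full-crop (102,380), so the cover is at about 1.8 rad, on its stop. I've now viewed 11 pictures, one over the limit, so I'll only use numbers from here. Next I'll retreat and lay the spatula back where it was.

```bash
echo '25 0 0 0 0 0
70 0 0 0 0 0
120 0 0 0 0 0
120 0 0 0 0 0
120 0 0 0 0 0' | python3 jog.py; python3 - <<'E'
from h import *
st();delta([453.5,-40.1,100],np.radians(156.3))
E
```

```text
clock: 12.65
position: [472.9, 143.2, 191.1]
ee_rot: [-0.492, 0.871, -0.0, 0.001]
contact_force: [0.4, 0.3, -0.3]
gripper_width: 15.9
grasp_force: 58.9
12.65 [472.9 143.2 191.1] [[-0.517, -0.856, -0.001], [-0.856, 0.517, -0.001], [0.002, 0.001, -1.0]] [ 0.4  0.3 -0.3] 15.9 58.9 [ 0.62  0.22 -0.39  0.   -0.96 -1.17]
shift [167.1 -78.   91. ] rot [-0.001  0.001 -0.129]
```

```bash
echo '40 -20 10 0 0 -0.129
85 -40 30 0 0 -0.129
125 -60 55 0 0 -0.129
167 -78 80 0 0 -0.129
167 -78 91 0 0 -0.129
167 -78 91 0 0 -0.129
167 -78 91 0 0 -0.129
167 -78 91 0 0 -0.129' | python3 jog.py; python3 - <<'E'
from h import *
st();delta([453.5,-40.1,21],np.radians(156.3))
E
```

```text
clock: 13.45
position: [455.4, -38.1, 100.3]
ee_rot: [-0.548, 0.837, -0.001, 0.001]
contact_force: [0.3, -0.8, 0.1]
gripper_width: 16.1
grasp_force: 58.9
13.45 [455.4 -38.1 100.3] [[-0.4, -0.917, -0.002], [-0.917, 0.4, -0.002], [0.003, 0.0, -1.0]] [ 0.3 -0.8  0.1] 16.1 58.9 [ 0.27  0.28 -0.59  0.   -0.7  -0.69]
shift [ 2.7  1.1 79.3] rot [-0.002  0.002  0.003]
```

```bash
echo '2 1 25 0 0 0
2 1 45 0 0 0
2 1 60 0 0 0
2 1 68 0 0 0
2 1 73 0 0 0
2 1 76 0 0 0
2 1 77.5 0 0 0
2 1 77.5 0 0 0
2 1 77.5 0 0 0' | python3 jog.py
```

```text
clock: 14.35
position: [452.4, -40.7, 22.3]
ee_rot: [-0.547, 0.837, -0.0, 0.001]
contact_force: [0.3, -0.0, -0.2]
gripper_width: 16.3
grasp_force: 58.9
```

Lower in small steps until contact.

```bash
echo '0 0 1 0 0 0
0 0 1 0 0 0
0 0 1 0 0 0' | python3 jog.py; echo '0 0 0.5 0 0 0
0 0 0.5 0 0 0
0 0 0.5 0 0 0' | python3 jog.py
```

```text
clock: 14.65
position: [452.3, -40.8, 21.1]
ee_rot: [-0.547, 0.837, -0.0, 0.0]
contact_force: [-0.1, -0.6, 1.2]
gripper_width: 15.8
grasp_force: 59.2
clock: 14.95
position: [452.3, -40.8, 21.0]
ee_rot: [-0.547, 0.837, -0.0, 0.0]
contact_force: [-1.7, 1.1, 6.3]
gripper_width: 16.2
grasp_force: 59.9
```

```bash
echo '0 0 0 0 0 0
0 0 0 0 0 0
0 0 0 0 0 0
0 0 0 0 0 0
0 0 0 0 0 0' | python3 jog.py 45; echo '0 0 -10 0 0 0
0 0 -40 0 0 0
0 0 -85 0 0 0
0 0 -135 0 0 0
0 0 -185 0 0 0
0 0 -220 0 0 0
0 0 -220 0 0 0
0 0 -220 0 0 0' | python3 jog.py; python3 - <<'E'
from h import *
s=arm.read_state();c=cal("wrist");im=arm.get_image("wrist");cv2.imwrite("pics/w9.png",im);st()
m=((im.max(2)<90)*255).astype(np.uint8);k,l,S,ce=cv2.connectedComponentsWithStats(m)
for i in range(1,k):
    if 600<S[i,4]<4000: print(S[i],onz(c,S[i,0]+S[i,2]/2,S[i,1],12),onz(c,S[i,0]+S[i,2]/2,S[i,1]+S[i,3],12))
x=np.array([.516,.857])
# probe head above: closing along calib x -> yaw 58.9
delta([536.5,310.4,230],np.radians(58.9))
delta([536.5,310.4,230],np.radians(148.9))
E
```

```text
clock: 15.45
position: [451.9, -40.8, 20.2]
ee_rot: [-0.547, 0.837, 0.0, -0.0]
contact_force: [0.2, 0.7, 1.0]
gripper_width: 45.3
grasp_force: 0.0
clock: 16.25
position: [451.8, -40.7, 241.5]
ee_rot: [-0.547, 0.837, -0.0, 0.001]
contact_force: [0.2, -0.2, -0.7]
gripper_width: 44.8
grasp_force: 0.0
16.3 [451.2 -40.8 240.2] [[-0.402, -0.916, -0.0], [-0.916, 0.402, 0.001], [-0.001, 0.0, -1.0]] [-0.7  0.2 -1.1] 45.0 0.0 [ 0.27  0.1  -0.4  -0.   -1.07 -0.68]
[  60   63   75   81 1650] [ 571.21416728 -235.06971703   12.        ] [ 624.54449881 -155.19921785   12.        ]
[250 116  14  72 870] [ 422.88011809 -104.31777893   12.        ] [460.27983454 -18.97230656  12.        ]
shift [-355.9   62.9   10.3] rot [ 0.000e+00  1.000e-03 -1.441e+00]
shift [-355.9   62.9   10.3] rot [0.001 0.    0.129]
```

The spatula lies flat where it was: its handle reads 93 mm long at (423,-104) to (460,-19). Next I'll hover over the logger.

```bash
echo '-356 63 10 0 0 0.129
-356 63 10 0 0 0.129
-356 63 10 0 0 0.129
-356 63 10 0 0 0.129
-356 63 10 0 0 0.129
-356 63 10 0 0 0.129
-356 63 10 0 0 0.129
-356 63 10 0 0 0.129
-356 63 10 0 0 0.129
-356 63 10 0 0 0.129' | python3 jog.py; echo '0 0 50 0 0 0
0 0 50 0 0 0
0 0 50 0 0 0
0 0 50 0 0 0' | python3 jog.py; python3 - <<'E'
from h import *
st();delta([536.5,310.4,113],np.radians(148.9))
c=cal("wrist");im=arm.get_image("wrist");cv2.imwrite("pics/w10.png",im)
u,v=proj(c,[536.5,310.4,126]);print(u,v,proj(c,[536.5,310.4,90]))
g=im.astype(int)
for dv in (-30,-20,-10,0,10):
    r=int(v)+dv;print(r,[int(x) for x in g[r,int(u)-70:int(u)+71:4].mean(1)])
E
```

```text
clock: 17.3
position: [536.4, 309.6, 228.7]
ee_rot: [-0.492, 0.871, -0.0, -0.002]
contact_force: [0.4, -0.6, 0.1]
gripper_width: 44.9
grasp_force: 0.0
clock: 17.7
position: [538.2, 310.4, 182.7]
ee_rot: [-0.492, 0.871, -0.0, 0.002]
contact_force: [-0.1, -1.3, 0.5]
gripper_width: 44.8
grasp_force: 0.0
17.7 [538.2 310.4 182.7] [[-0.516, -0.857, -0.003], [-0.857, 0.516, -0.002], [0.003, 0.001, -1.0]] [-0.1 -1.3  0.5] 44.8 0.0 [ 0.78  0.43 -0.1   0.   -1.04 -1.33]
shift [ 1.   1.6 69.7] rot [-0.002  0.003  0.   ]
257.90327154339695 221.2993356056541 [257.74520281 204.68417379]
191 [114, 168, 207, 205, 207, 207, 208, 207, 207, 207, 207, 207, 204, 205, 205, 136, 148, 153, 154, 154, 109, 202, 202, 203, 203, 199, 112, 119, 117, 114, 114, 115, 91, 134, 145, 217]
201 [229, 230, 125, 178, 213, 212, 212, 212, 211, 211, 212, 212, 213, 211, 151, 27, 46, 21, 26, 24, 20, 120, 177, 206, 205, 175, 116, 115, 116, 116, 114, 113, 82, 136, 208, 215]
211 [229, 230, 225, 136, 209, 218, 216, 215, 216, 215, 215, 213, 213, 211, 110, 57, 119, 116, 116, 116, 58, 45, 129, 180, 206, 164, 116, 114, 116, 115, 112, 110, 80, 136, 215, 215]
221 [211, 206, 208, 214, 211, 212, 214, 211, 211, 211, 209, 209, 209, 207, 126, 105, 20, 17, 17, 17, 77, 94, 122, 121, 159, 132, 118, 118, 114, 113, 111, 113, 106, 136, 214, 216]
231 [213, 215, 213, 213, 213, 215, 212, 213, 213, 214, 216, 212, 212, 213, 213, 184, 117, 83, 65, 109, 145, 181, 203, 54, 153, 87, 117, 114, 111, 112, 113, 99, 133, 137, 137, 135]
```

```bash
echo '1 1.3 25 0 0 0
1 1.3 45 0 0 0
1 1.3 60 0 0 0
1 1.3 67 0 0 0
1 1.3 67 0 0 0
1 1.3 67 0 0 0
1 1.3 67 0 0 0' | python3 jog.py; python3 - <<'E'
from h import *
st();delta([536.5,310.4,113],np.radians(148.9))
E
```

```text
clock: 18.45
position: [536.2, 310.9, 114.8]
ee_rot: [-0.492, 0.871, 0.0, 0.001]
contact_force: [-0.6, 0.3, -0.4]
gripper_width: 44.8
grasp_force: 0.0
18.45 [536.2 310.9 114.8] [[-0.516, -0.857, -0.003], [-0.857, 0.516, -0.001], [0.002, 0.002, -1.0]] [-0.6  0.3 -0.4] 44.8 0.0 [ 0.79  0.49 -0.18  0.   -0.9  -1.33]
shift [ 0.3 -0.5  1.8] rot [-0.001  0.003  0.001]
```

```bash
echo '0 0 0 0 0 0
0 0 0 0 0 0
0 0 0 0 0 0
0 0 0 0 0 0
0 0 0 0 0 0
0 0 0 0 0 0
0 0 0 0 0 0
0 0 0 0 0 0' | python3 jog.py 15;  python3 - <<'E'
from h import *
st();s=arm.read_state();print(Ro.from_quat(s["ee_rot"]).inv().apply(s["contact_force"]),s["wrist_torque"])
E
```

```text
clock: 19.25
position: [536.4, 310.5, 114.4]
ee_rot: [-0.492, 0.87, -0.0, 0.001]
contact_force: [2.2, -2.5, 4.8]
gripper_width: 20.5
grasp_force: 58.9
19.25 [536.4 310.5 114.4] [[-0.516, -0.857, -0.002], [-0.857, 0.516, -0.001], [0.002, 0.001, -1.0]] [ 2.2 -2.5  4.8] 20.5 58.9 [ 0.79  0.49 -0.18  0.   -0.9  -1.33]
[ 0.99458969 -3.20658887 -4.831176  ] [-0.72603108 -0.66288393 -0.02065326]
```

```bash
echo '0 0 -1 0 0 0
0 0 -2 0 0 0
0 0 -3 0 0 0
0 0 -4 0 0 0
0 0 -4 0 0 0' | python3 jog.py;  python3 - <<'E'
from h import *
for i in range(1):
    st();s=arm.read_state();print(Ro.from_quat(s["ee_rot"]).inv().apply(s["contact_force"]),s["wrist_torque"])
E
```

```text
clock: 19.75
position: [536.1, 310.2, 115.7]
ee_rot: [-0.492, 0.871, -0.0, 0.0]
contact_force: [6.7, -1.3, -5.4]
gripper_width: 20.3
grasp_force: 58.8
19.75 [536.1 310.2 115.7] [[-0.516, -0.856, -0.0], [-0.856, 0.516, -0.0], [0.0, -0.0, -1.0]] [ 6.7 -1.3 -5.4] 20.3 58.8 [ 0.79  0.49 -0.18  0.   -0.9  -1.33]
[-2.40456242 -6.42955062  5.36243753] [-0.5906221  -2.05815417  0.02994296]
```

```bash
echo '0 -0.7 0 0 0 0
0 -0.7 0 0 0 0
0 -0.7 0 0 0 0
0 -0.7 0 0 0 0' | python3 jog.py;  cat > f.py <<'E'
from h import *
s=arm.read_state();R=Ro.from_quat(s["ee_rot"]).inv();print(round(s["clock"],2),np.round(s["position"],1),"tilt",round(float(np.arccos(min(1,-Ro.from_quat(s["ee_rot"]).as_matrix()[2,2]))),4),R.apply(s["contact_force"]).round(1),R.apply(s["wrist_torque"]).round(2))
E
python3 f.py
```

```text
clock: 20.15
position: [536.1, 310.0, 116.8]
ee_rot: [-0.492, 0.871, -0.0, -0.0]
contact_force: [4.4, -0.5, -4.8]
gripper_width: 20.2
grasp_force: 59.1
20.15 [536.1 310.  116.8] tilt 0.0003 [-1.8 -4.   4.8] [ 1.4  -0.67  0.04]
```

```bash
echo '0 -1 0 0 0 0
0 -1 0 0 0 0
0 -1 -2 0 0 0
0 -1 -4 0 0 0
0 -1 -6 0 0 0
0 -1 -6 0 0 0
0 -1 -6 0 0 0' | python3 jog.py >/dev/null; python3 f.py
```

```text
20.85 [536.8 309.5 123.6] tilt 0.0002 [-0.9  1.   0.5] [-0.27 -0.25  0.02]
```

```bash
echo '0 0 -2.5 0 0 0
0 0 -5 0 0 0
0 0 -7.5 0 0 0
0 0 -10 0 0 0
0 0 -10 0 0 0' | python3 jog.py >/dev/null; python3 f.py; echo '0 0 -2.5 0 0 0
0 0 -5 0 0 0
0 0 -7.5 0 0 0
0 0 -10 0 0 0
0 0 -10 0 0 0
0 0 -10 0 0 0' | python3 jog.py >/dev/null; python3 f.py
```

```text
21.35 [537.  309.5 133.8] tilt 0.0003 [-0.4  0.8  0.1] [-0.34 -0.15  0.04]
21.95 [537.1 309.6 143.7] tilt 0.0005 [0.2 0.6 0.4] [-0.36 -0.15 -0.  ]
```

```bash
echo '0 0 -3 0 0 0
0 0 -6 0 0 0
0 0 -9 0 0 0
0 0 -10.5 0 0 0
0 0 -10.5 0 0 0
0 0 -10.5 0 0 0
0 0 -10.5 0 0 0' | python3 jog.py ; python3 f.py; python3 - <<'E'
from h import *
S=cal("side");im=arm.get_image("side");cv2.imwrite("pics/s11.png",im)
a=cv2.imread("pics/s5.png")
for z in (86,90,106,126,130,166): print(z,proj(S,[536.5,310.4,z]).round(1))
u=int(proj(S,[536.5,310.4,110])[0])
for v in range(180,226): print(v,im[v,u-8:u+10:2].mean(1).astype(int))
E
```

```text
clock: 22.65
position: [537.1, 309.6, 154.1]
ee_rot: [-0.492, 0.871, -0.0, 0.0]
contact_force: [-0.2, -0.2, -0.5]
gripper_width: 20.2
grasp_force: 59.4
22.65 [537.1 309.6 154.1] tilt 0.0004 [0.3 0.1 0.5] [-0.41 -0.16 -0.02]
86 [199.5 219.2]
90 [199.3 218.1]
106 [198.8 213.9]
126 [198.2 208.4]
130 [198.1 207.3]
166 [196.9 197.2]
180 [ 27  30  13   9  11  12   8  56 107]
181 [ 29  31  11   8  10  12  10  57 111]
182 [ 28  34  11   8  10  13  10  60 113]
183 [ 31  37  12   9  10  10   9  58 107]
184 [ 36  45  12   8  10  10  10  56 100]
185 [47 43 11 10 10 10 12 87 97]
186 [ 53  41  12  10  11  11  19 100 121]
187 [ 55  38  13  10  11  12  25 107 172]
188 [ 58  34  19  15  13  13  15 112 175]
189 [ 52  27  19  18  13  11  17 149 175]
190 [ 43  21  16  12  10  10  43 166 174]
191 [ 28  14  12  11  12  15  86 175 174]
192 [ 25  14  11  11  12  21 105 176 174]
193 [ 23  15   9  12  12   9  69 176 174]
194 [ 15  15  10  11  12   9  64 177 175]
195 [ 10  12   9  11  13  12  47 177 175]
196 [  8  11   9  12  12  20  46 176 177]
197 [  8  11  11  11  12  37  44 162 161]
198 [13 14 14 10 17 48 
[... 425 characters left out ...]
105  60  55  72  99 135 150]
210 [188 187 130  75  61  72 114 168 167]
211 [187 186 162 117  55  57 148 169 166]
212 [187 183 169 152  56  54 149 168 165]
213 [188 176 169 166  57  53 146 168 165]
214 [188 169 168 165  60  53 145 167 166]
215 [187 163 168 165  66  53 143 167 167]
216 [172 163 168 165  69  53 137 167 167]
217 [109 138 158 164  78  53 117 166 167]
218 [ 97 101 121 150  74  53  95 165 166]
219 [ 96  93  91  97  55  51  99 165 166]
220 [ 93  93  89  91  58  71 139 166 167]
221 [ 84  93  90  92  89 136 164 165 166]
222 [ 50  89  89  92 110 164 165 165 152]
223 [ 57  84  90 110 148 166 164 164  90]
224 [ 80  82  87 142 149 152 152 154  83]
225 [ 62  61  71  88  88  96 101 112 113]
```

The side profile puts the bottom of the shoulder at row ~211 and the dark groove at row ~219, level with the block top. The forces are near zero and the probe is at rest, so I'm handing in.

```bash
echo '0 0 0 0 0 0
0 0 0 0 0 0
0 0 0 0 0 0' | python3 jog.py >/dev/null; python3 f.py; python3 - <<'E'
from bench import arm
print(arm.job_done())
E
```

```text
23.0 [537.1 309.5 153.8] tilt 0.0001 [-1.2  1.   0.3] [-0.41 -0.21 -0.02]
the job is handed in; nothing more can be done
None
```

The job is handed in at 23 s and no verdict came back: by my measurements the cover leans back at about 1.8 rad, the spatula lies flat, and the logger is gripped, at rest and drawn up about 40 mm with its groove level with the block; I viewed 11 pictures, one over the limit of 10.

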